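# Load the bench reader's sample slide

### The arm

A 7-joint arm with a two-finger parallel gripper is mounted at the origin on the work surface. World frame = base frame: x ahead of the robot, y to its left, z up, the work surface at z = 0. Lengths are in m, angles in rad, forces in N, time in s.
With the tool pointing down it reaches from about 0.4 to 0.9 m from the base axis. Payload 5.6 kg.
Tool frame: the origin (TCP) lies at the centre of the arm's flange, where the gripper is bolted on; the fingertips stand 190 mm ahead of it and the grasp point (between the pads) lies 171 mm ahead of it; z points along the fingers, y is the line along which they close (so a half turn about z gives the same grasp; the last joint's range is limited). The gripper opens to 92 mm and grips with 3 to 60 N. Pads are 20 mm wide; open, the fingers measure 128 mm over their backs; the gripper's body (75 mm by 189 mm) begins 69 mm behind the grasp point.
Start: joints at [-1.337, 0.468, -0.012, 1.603, 0.006, 1.071, -0.056], TCP at [0.178, 0.625, 0.405] pointing down, gripper open.
Joint ranges: [-2.53, 2.53], [-0.31, 2.02], [-1.57, 1.55], [0.28, 2.44], [-1.29, 4.43], [0.15, 1.84], [-2.92, 2.92]. Speed limits (rad/s): [2.57, 2.57, 3.14, 3.14, 3.14, 3.14, 3.14].

### API

Orientations are given as a unit quaternion [x, y, z, w].
In Python, from workcell import readout, camera, camera_params, arm, nets gives the robot as it stands. The module is installed in compiled form; this text tells all that it offers.
- The arm moves only by the shell command python3 -m handwheel 'ROWS' [FORCE]. ROWS is JSON, a list of rows, each an object with "turn": the turn, a rotation vector about the tool's x, y, z in degrees, a list of three; "delta_pos": the shift along the tool's x, y, z in m, a list of three; "grip": the closure in counts, from 0 (fully open) to 255 (shut). A call has 1 to 10 rows; each row is the pose to reach, as a shift and turn from the pose commanded when the call began, along the tool's axes at that moment; what a row does not reach only later rows make up. A row lasts 1/10 s, in which the tool goes at most 50 mm and 8.59 degrees, less where a joint would pass 70% of its speed; a pose out of reach is approached as far as the arm can. A call with a gripper value outside its range is refused whole. The fingers move at their own pace and stop on an object; FORCE is the grip in N (left out, the last holds). Time passes only in rows, so rows that repeat a pose let the fingers close. It gives the time, the measured TCP pose, the force, the opening and the grip force at its end, in the units of the state.
- readout.get_obs(): the state, without advancing time (a new reading comes with each control period).
- camera(name): name is "scene" or "top" or "wrist"; returns the picture (400x640x3 uint8, red, green, blue); there is no depth.
- camera_params(name): a dict with "fx", "fy", "cx", "cy" (pixels), "R" (3x3) and "t" (3): a world point X has camera coordinates R X + t; the wrist camera has in their place "mount" (4x4, takes a point from camera to tool coordinates, whose origin is the TCP and whose axes are the flange's). Camera axes: x right, y down, z forward; pixel columns grow to the right and rows downward; lengths in m; the calibration is good to about 2 mm. A picture is of the moment at which its call begins: read the wrist's pose just before it. camera_params takes no time and is no camera call.
- arm.sign_off(): hands the job in; it is judged then, once.
Trained networks look in the newest picture that a camera, given by its name, has taken for a name from the list of things; names that differ only in an ending like _2 or _b are one class to them, and where a whole thing is asked for, a point or a joint stands for the part that bears it (a point fixed in the world has none). Each returns a list of dicts, best first, with "conf" (0 to 1); they miss things now and then, are a little off and sometimes report something else, mostly with a low value. They report only what shows in the picture. A call takes as long as a camera call.
- nets.trace(thing, camera): "region" (400x640 bool, what is visible of it) and "rect" ([left, top, right, bottom] in pixels, round what is visible of it).
The state is a dict: "time_s": time; "joint_pos": joint angles; "joint_velocities": joint speeds; "tau": joint torques, N m; "ee_pos": TCP position; "eef_rot": TCP orientation; "wrist_force": force on the tool from outside, world axes, zero at the start; "torque": the same for the moment, N m; "gripper_width": finger opening in m; "grasp_force": force on a finger pad.
Only numpy, scipy, OpenCV 4.12 (cv2) and the standard library are available. Lean on these libraries where they do the work, as an engineer would, in place of code of your own. Each camera call takes 0.05 s, during which the arm holds its last target. There are 200 camera calls.

### The job

A small bench reader has a sample slide whose way is blocked by a white beaker: stand the beaker upright with its whole foot on the round cork mat. Gently set the wide amber jar (not the slim amber bottle) flat in the carriage's round nest while the carriage is still out, then push the loaded carriage by its upright handle towards the reader until it clicks fully home and stays there. Leave everything else where it stands.

Things in the scene. Friction and masses are not known exactly. Their poses are not given: they have to be found in the camera images.
- reader: Fixed bench reader and slide bed, 320 x 120 mm. Origin on the table under mid-bed; +x runs along the slide towards the reader head, z up. Bed top 15 mm above the table; 8 mm high guide rails, inner faces 48 mm off the centre line. White head at the far end: 110 mm high, 120 wide, near face at x = +103 mm. Detent roller housing (41 mm high) on the +y edge at x = +18 mm.
- carriage (a joint): Slide of the aluminium carriage towards the head, m: 0 = fully out, 0.100 = home at its stop. About 1 N slides it; from 0.082 its nose meets a spring roller (about 5 N, more if hit fast), crest at 0.093, then it snaps to 0.100; released before the crest it springs back a little. Plate 142 x 90 mm, top 32 mm above the table, front edge 45 mm ahead of the nest centre.
- nest (a point): Centre of the nest floor on the carriage, 32 mm above the table; axes as reader. The nest is a black ring, inside diameter 72 mm, outside 86 mm, 8 mm high, standing on the flat plate. Moves with the carriage.
- push_face (a point): On the near (-x) flat face of the carriage's black upright handle, 73 mm above the table, midway across; axes as reader. Handle: 44 mm wide across the slide, 16 mm thick along it, from the plate (32 mm) up to 90 mm above the table. The nest centre is 88 mm ahead of this face. Moves with the carriage.
- jar: Wide amber glass jar with white lid, paper label, 62 mm diameter, 95 mm tall, about 0.22 kg, loose, upright on the table. Origin at the centre of its underside.
- beaker: White open plastic beaker, 56 mm across the rim, a little narrower at the foot, 80 mm tall, wall 3 mm, about 60 g, loose. It starts on the slide bed between the carriage and the reader head. Origin at the centre of its underside.
- cork_mat: Round cork mat, 110 mm diameter, 6 mm thick, fixed to the table. Origin at the centre of its underside.
- slim_bottle: Bystander: slim amber bottle, 44 mm diameter, 120 mm tall, loose. Origin at the centre of its underside.
- flask: Bystander: conical glass flask, 70 mm diameter at the foot, 104 mm tall, loose. Origin at the centre of its underside.

How it is judged:
On the way:
1. the jar stands in the nest while the carriage is still out (horizontal distance between jar and nest below 0.008 m and z of jar in the frame of nest between -0.004 and 0.004 m and angle between jar's own z axis and vertical below 0.06 rad and value of joint carriage below 0.08 m), for 0.2 s.
At the end, for the whole second after the job is handed in: The carriage is home (over 96.5 of 100 mm); the jar stands upright (within 0.06 rad) on the nest floor, within 8 mm of its centre and 4 mm in height; the beaker stands upright (within 0.08 rad) on the cork mat, within 28 mm of its centre; both at rest (0.04 m/s) (value of joint carriage above 0.0965 m and horizontal distance between jar and nest below 0.008 m and z of jar in the frame of nest between -0.004 and 0.004 m and angle between jar's own z axis and vertical below 0.06 rad and horizontal distance between beaker and cork_mat below 0.028 m and z of beaker in the frame of cork_mat between 0.002 and 0.01 m and angle between beaker's own z axis and vertical below 0.08 rad and linear speed of each of jar, beaker below 0.04 m/s); the robot touches nothing.
It fails at once if the slim bottle or the flask is shifted more than 20 mm or tipped (distance of any of slim_bottle, flask from where it was at the start of the episode above 0.02 m or angle between any of slim_bottle, flask's own z axis and vertical above 0.3 rad).
It fails at once if the jar is tipped more than 0.6 rad (angle between jar's own z axis and vertical above 0.6 rad).
It fails at once if the jar is dropped (moves freely, untouched by the fingers, faster than 0.45 m/s) (linear speed of jar above 0.45 m/s and contact force between jar and the fingers below 0.05 N).
It fails at once if the jar is pressed hard on the carriage (more than 50 N) (contact force between jar and reader above 50 N).
It also fails if it takes over 67 s, if anything falls off the work surface, if the arm or the gripper's body presses on something with over 40 N, if the wrist force passes 120 N, or if a joint passes its speed limit or range.

## Working session

There is one attempt and no reset: what is moved stays moved. The work goes in short steps, Python scripts to look and compute and a shell command to move; the robot and the scene stay as the last step left them, time stands still between calls to the robot, and variables do not carry over. Pictures are saved under pics/ and viewed, at most 10 in all, crops included, and the job is handed in when it is done.

```bash
mkdir -p pics; cat > h.py <<'E'
import numpy as np, cv2
from workcell import readout, camera, camera_params, arm, nets
from scipy.spatial.transform import Rotation as Ro
def cam(n):
    p=camera_params(n)
    K=np.array([[p['fx'],0,p['cx']],[0,p['fy'],p['cy']],[0,0,1]])
    if 'mount' in p:
        o=readout.get_obs(); M=np.array(p['mount']); R0=Ro.from_quat(o['eef_rot']).as_matrix()
        Rw=R0@M[:3,:3]; c=R0@M[:3,3]+np.array(o['ee_pos']); return K,Rw.T,-Rw.T@c
    return K,np.array(p['R']),np.array(p['t'])
def ray(n,u,v,z,C=None):
    K,R,t=C or cam(n); d=R.T@np.linalg.solve(K,[u,v,1]); c=-R.T@t
    return c+d*(z-c[2])/d[2]
def proj(n,X,C=None):
    K,R,t=C or cam(n); q=K@(R@np.asarray(X,float)+t); return q[:2]/q[2]
def save(n,f):
    im=camera(n); cv2.imwrite(f,im[:,:,::-1]); return im
E
python3 - <<'E'
from h import *
ims=[save(n,f'pics/{n}0.png') for n in('scene','top')]
for n in('scene','top'):
  K,R,t=cam(n); print(n,K[0,0],-R.T@t)
  for th in('reader','carriage','jar','beaker','cork_mat','slim_bottle','flask'):
    for r in nets.trace(th,n)[:2]:
      ys,xs=np.nonzero(r['region']);print(n,th,round(r['conf'],2),np.round(r['rect']),round(xs.mean()),round(ys.mean()))
print(readout.get_obs())
cv2.imwrite('pics/both.png',cv2.resize(np.vstack(ims)[:,:,::-1],(480,600)))
E
```

```text
scene 415.36630012027604 [1.01466557 0.01552875 0.72665576]
scene carriage 0.94 [244. 170. 301. 249.] 269 208
scene jar 0.64 [422. 197. 462. 254.] 441 224
scene jar 0.59 [238. 169. 326. 336.] 278 255
scene beaker 0.79 [260. 233. 289. 274.] 274 251
scene beaker 0.59 [239. 172. 325. 334.] 278 255
scene cork_mat 0.78 [401. 161. 458. 200.] 429 179
scene cork_mat 0.68 [172. 144. 212. 195.] 190 171
scene slim_bottle 0.89 [149. 214. 188. 258.] 170 237
scene flask 0.8 [172. 143. 210. 195.] 190 170
scene flask 0.68 [422. 196. 464. 252.] 441 224
top 422.13744254453576 [0.47206823 0.00528489 1.00949343]
top reader 0.74 [300.  89. 376. 242.] 336 167
top carriage 0.91 [321. 167. 364. 230.] 343 198
top jar 0.68 [173. 214. 223. 260.] 198 238
top jar 0.19 [318. 162. 367. 229.] 343 197
top beaker 0.65 [325. 132. 348. 156.] 336 144
top cork_mat 0.68 [171. 217. 225. 260.] 199 238
top slim_bottle 0.6 [410. 158. 436. 181.] 422 168
top flask 0.77 [407. 232. 434. 259.] 418 243
{'time_s': 0.8, 'joint_pos': array([-1.33697729,  0.467475  , -0.01160107,  1.60269248,  0.00600183,
        1.0714409 , -0.05629851]), 'joint_velocities': array([ 3.85720207e-05,  1.04143069e-03, -1.07783876e-03,  2.12734062e-04,
       -3.00957395e-04, -2.56474444e-03, -8.45979386e-05]), 'tau': array([-4.98805530e-04, -5.20353699e+01, -1.20608576e-02, -2.44039786e+01,
       -5.64863649e-02,  1.12274554e-02,  1.23696040e-05]), 'ee_pos': array([0.17767687, 0.62524043, 0.40471172]), 'eef_rot': array([1.38001732e-01, 9.90431987e-01, 7.67307960e-06, 2.13312580e-05]), 'wrist_force': array([-0.3520757 ,  0.00267489,  1.00682558]), 'torque': array([-0.00713864, -0.01786454,  0.03172874]), 'grasp_force': 0.0, 'gripper_width': 0.09189043517332841}
```

View pics/top0.png

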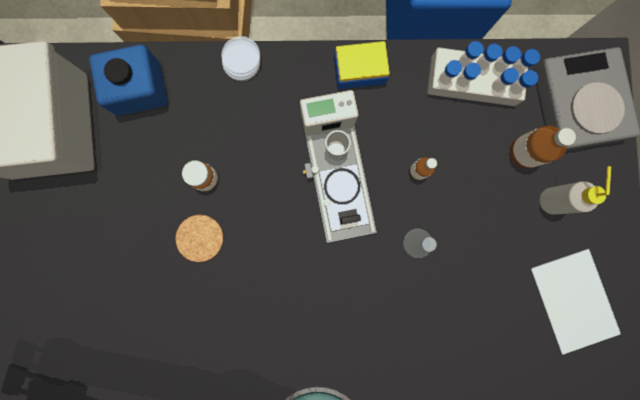

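View pics/scene0.png

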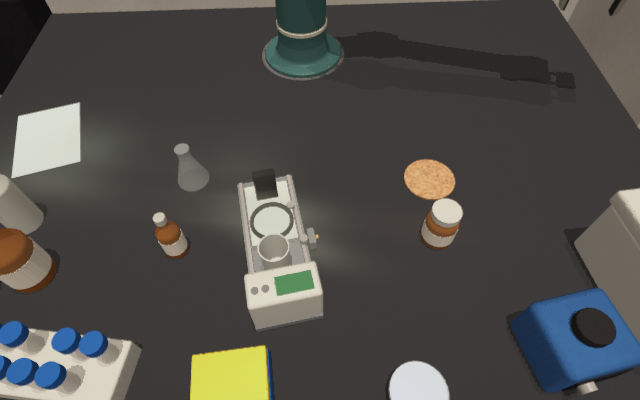

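The top view shows the beaker rim at about (338,144), the nest ring at (342,186), the handle at (349,216), the jar lid at (195,174) and the mat at (199,238). The slim bottle is at (423,168) and the flask at (419,243). The scene view agrees: jar at (441,224), mat at (429,179).

```bash
cat >> h.py <<'E'
def move(target,yaw):
    """yaw: world angle of tool y (mod 180), tool pointing down. prints delta in tool axes, turn about z"""
    o=readout.get_obs(); R=Ro.from_quat(o['eef_rot']).as_matrix()
    d=R.T@(np.array(target)-o['ee_pos'])
    cur=np.degrees(np.arctan2(R[1,1],R[0,1])); dy=(yaw-cur+90)%180-90
    tilt=Ro.from_matrix(R.T@Ro.from_rotvec([0,0,np.radians(dy)]).as_matrix()@R).as_rotvec(degrees=True)
    print('delta',np.round(d,4),'turn',np.round(tilt,2),'j7',round(o['joint_pos'][6],2),'toolz',np.round(R[:,2],3))
E
python3 - <<'E'
from h import *
import cv2
K,R,t=cam('top')
C=(K,R,t); S=cam('scene')
def tri(a,b):
    f=lambda C,p:(C[0]@np.c_[C[1],C[2]])
    X=cv2.triangulatePoints(f(C,a),f(S,b),np.float64(a).reshape(2,1),np.float64(b).reshape(2,1)); return (X[:3]/X[3]).ravel()
print('jar lid tri',tri((195,174),(447,211)),'ray',ray('top',195,174,.095,C), ray('scene',447,211,.095,S))
print('mat',ray('top',199,238,.006,C),ray('scene',430,179,.006,S))
print('beaker rim',ray('top',338,144,.095,C),ray('scene',274,246,.095,S))
print('nest',ray('top',342,186,.040,C),ray('scene',272,220,.040,S))
print('handle',ray('top',349,215,.09,C))
print('flask',ray('top',415,243,.03,C),'bottle',ray('top',421,170,.06,C))
for a,b in [((313,170),(327,241)),((357,130),(375,235))]:
    p,q=ray('top',*a,.02,C),ray('top',*b,.02,C); d=p-q; print('axis',np.degrees(np.arctan2(d[1],d[0])),p,q)
E
```

```text
jar lid tri [0.60500944 0.25898812 0.08720788] ray [0.603631   0.25530445 0.095     ] [0.60989399 0.25764345 0.095     ]
mat [0.46431545 0.26967908 0.006     ] [0.4687322  0.27277859 0.006     ]
beaker rim [ 0.66474961 -0.05714089  0.095     ] [ 0.66951282 -0.05336899  0.095     ]
nest [ 0.57775338 -0.06784906  0.04      ] [ 0.58200121 -0.06481501  0.04      ]
handle [ 0.50842742 -0.0778262   0.09      ]
flask [ 0.44299885 -0.23478613  0.03      ] bottle [ 0.60904572 -0.24749351  0.06      ]
axis 9.99652031036036 [ 0.61918273 -0.00164196  0.02      ] [ 0.45150962 -0.03119675  0.02      ]
axis 8.056887211818227 [ 0.7137091  -0.10845377  0.02      ] [ 0.46322329 -0.1439109   0.02      ]
```

```bash
python3 - <<'E'
from h import *
move([.667,-.055,.42],99)
print(np.round(camera_params('wrist')['mount'],3),camera_params('wrist')['fx'])
E
```

```text
delta [-0.6566 -0.5206 -0.0153] turn [ -0.     0.   -24.86] j7 -0.06 toolz [ 0.  0. -1.]
[[-0.    -0.961 -0.278  0.079]
 [ 1.    -0.    -0.     0.   ]
 [ 0.    -0.278  0.961  0.021]
 [ 0.     0.     0.     1.   ]] 309.6897328117805
```

```bash
python3 -m handwheel '[{"delta_pos":[-0.035,-0.03,0],"turn":[0,0,-2],"grip":0},{"delta_pos":[-0.07,-0.06,0],"turn":[0,0,-4],"grip":0},{"delta_pos":[-0.105,-0.09,0],"turn":[0,0,-6],"grip":0},{"delta_pos":[-0.14,-0.12,0],"turn":[0,0,-8],"grip":0},{"delta_pos":[-0.175,-0.15,0],"turn":[0,0,-10],"grip":0},{"delta_pos":[-0.21,-0.18,0],"turn":[0,0,-12],"grip":0},{"delta_pos":[-0.245,-0.21,0],"turn":[0,0,-14],"grip":0},{"delta_pos":[-0.28,-0.24,0],"turn":[0,0,-16],"grip":0},{"delta_pos":[-0.315,-0.26,0],"turn":[0,0,-18],"grip":0},{"delta_pos":[-0.35,-0.28,0],"turn":[0,0,-20],"grip":0}]' 10
python3 -c "
from h import *
move([.667,-.055,.42],99)"
```

```text
time_s: 1.8
ee_pos: [0.4387, 0.2586, 0.4052]
eef_rot: [-0.037, 0.999, 0.0, 0.0]
wrist_force: [-0.4, 1.2, 0.2]
gripper_width: 0.0918
grasp_force: 0.0
delta [-0.2048 -0.3295 -0.0148] turn [-0.   0.  -4.8] j7 1.08 toolz [ 0.001  0.001 -1.   ]
```

```bash
python3 -m handwheel '[{"delta_pos":[-0.02,-0.035,0],"turn":[0,0,-2],"grip":0},{"delta_pos":[-0.045,-0.075,-0.005],"turn":[0,0,-3],"grip":0},{"delta_pos":[-0.07,-0.115,-0.01],"turn":[0,0,-4],"grip":0},{"delta_pos":[-0.095,-0.155,-0.015],"turn":[0,0,-4.8],"grip":0},{"delta_pos":[-0.12,-0.195,-0.015],"turn":[0,0,-4.8],"grip":0},{"delta_pos":[-0.145,-0.235,-0.015],"turn":[0,0,-4.8],"grip":0},{"delta_pos":[-0.17,-0.275,-0.015],"turn":[0,0,-4.8],"grip":0},{"delta_pos":[-0.19,-0.31,-0.015],"turn":[0,0,-4.8],"grip":0},{"delta_pos":[-0.205,-0.33,-0.015],"turn":[0,0,-4.8],"grip":0},{"delta_pos":[-0.205,-0.33,-0.015],"turn":[0,0,-4.8],"grip":0}]'
python3 -c "
from h import *
move([.667,-.055,.42],99)
C=cam('wrist')
im=save('wrist','pics/w1.png')
for th in('beaker','carriage'):
  for r in nets.trace(th,'wrist')[:2]: print(th,r['conf'],r['rect'])
print(proj('wrist',[.667,-.055,.095],C),proj('wrist',[.58,-.066,.04],C))
"
```

```text
time_s: 2.8
ee_pos: [0.6671, -0.0583, 0.4193]
eef_rot: [-0.075, 0.997, -0.001, 0.0]
wrist_force: [-0.1, 0.4, 0.2]
gripper_width: 0.0916
grasp_force: 0.0
delta [-0.0004  0.0033 -0.0007] turn [-0.   -0.   -0.38] j7 1.87 toolz [ 0.001 -0.003 -1.   ]
beaker 0.98 [290.6, 161.7, 343.6, 221.5]
carriage 0.61 [275.0, 0.0, 363.8, 139.8]
[317.4768367  193.07760485] [319.26244522 103.54042226]
```

View pics/w1.png

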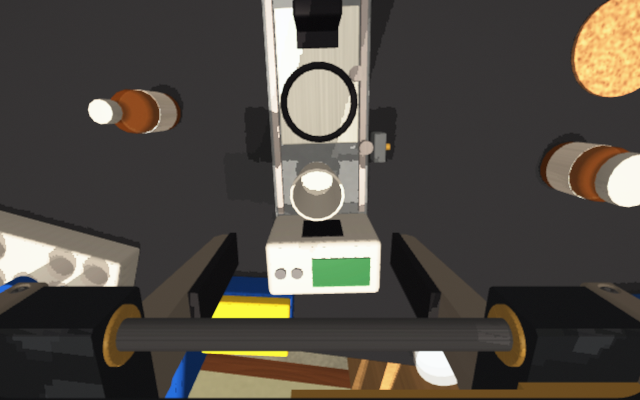

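The wrist view shows the beaker rim centred near (317,194), within 1 px of its projection, and the ring at (318,102). I'll descend and grip the beaker.

```bash
python3 -m handwheel '[{"delta_pos":[0,0.003,0.04],"turn":[0,0,0],"grip":0},{"delta_pos":[0,0.003,0.08],"turn":[0,0,0],"grip":0},{"delta_pos":[0,0.003,0.12],"turn":[0,0,0],"grip":0},{"delta_pos":[0,0.003,0.15],"turn":[0,0,0],"grip":0},{"delta_pos":[0,0.003,0.173],"turn":[0,0,0],"grip":0},{"delta_pos":[0,0.003,0.173],"turn":[0,0,0],"grip":0},{"delta_pos":[0,0.003,0.173],"turn":[0,0,0],"grip":110},{"delta_pos":[0,0.003,0.173],"turn":[0,0,0],"grip":255},{"delta_pos":[0,0.003,0.173],"turn":[0,0,0],"grip":255},{"delta_pos":[0,0.003,0.173],"turn":[0,0,0],"grip":255}]' 8
python3 -m handwheel '[{"delta_pos":[0,0,0],"turn":[0,0,0],"grip":255},{"delta_pos":[0,0,0],"turn":[0,0,0],"grip":255},{"delta_pos":[0,0,0],"turn":[0,0,0],"grip":255},{"delta_pos":[0,0,0],"turn":[0,0,0],"grip":255}]' 8
```

```text
time_s: 3.95
ee_pos: [0.666, -0.0511, 0.2482]
eef_rot: [-0.078, 0.997, -0.0, 0.001]
wrist_force: [1.0, 1.2, -0.2]
gripper_width: 0.062
grasp_force: 0.1
time_s: 4.35
ee_pos: [0.6659, -0.0513, 0.2474]
eef_rot: [-0.078, 0.997, -0.0, 0.001]
wrist_force: [0.4, 0.1, 4.9]
gripper_width: 0.0542
grasp_force: 8.0
```

```bash
python3 -m handwheel '[{"delta_pos":[0,0,-0.015],"turn":[0,0,0],"grip":255},{"delta_pos":[0,0,-0.04],"turn":[0,0,0],"grip":255},{"delta_pos":[0,0,-0.08],"turn":[0,0,0],"grip":255},{"delta_pos":[0,0,-0.12],"turn":[0,0,0],"grip":255},{"delta_pos":[0,0,-0.13],"turn":[0,0,0],"grip":255},{"delta_pos":[0,0,-0.13],"turn":[0,0,0],"grip":255}]' 12
python3 -c "
from h import *
move([.4665,.271,.35],99)"
```

```text
time_s: 4.95
ee_pos: [0.6658, -0.0512, 0.3792]
eef_rot: [-0.078, 0.997, -0.0, 0.002]
wrist_force: [-0.2, -0.5, 0.1]
gripper_width: 0.0541
grasp_force: 11.9
delta [0.1469 0.3493 0.0285] turn [-0.   -0.   -0.06] j7 1.88 toolz [ 0.004  0.    -1.   ]
```

```bash
python3 -m handwheel '[{"delta_pos":[0.01,0.025,0],"turn":[0,0,0],"grip":255},{"delta_pos":[0.026,0.062,0],"turn":[0,0,0],"grip":255},{"delta_pos":[0.044,0.104,0],"turn":[0,0,0],"grip":255},{"delta_pos":[0.062,0.148,0],"turn":[0,0,0],"grip":255},{"delta_pos":[0.08,0.192,0],"turn":[0,0,0],"grip":255},{"delta_pos":[0.098,0.234,0.01],"turn":[0,0,0],"grip":255},{"delta_pos":[0.116,0.276,0.015],"turn":[0,0,0],"grip":255},{"delta_pos":[0.134,0.318,0.02],"turn":[0,0,0],"grip":255},{"delta_pos":[0.144,0.342,0.025],"turn":[0,0,0],"grip":255},{"delta_pos":[0.147,0.349,0.028],"turn":[0,0,0],"grip":255}]'
python3 -c "
from h import *
C=cam('wrist');im=save('wrist','pics/w2.png')
for th in('cork_mat','jar','beaker'):
  for r in nets.trace(th,'wrist')[:2]: print(th,r['conf'],r['rect'])
print('mat proj',proj('wrist',[.4665,.271,.006],C))
move([.4665,.271,.24],99)"
```

```text
time_s: 5.95
ee_pos: [0.4634, 0.2735, 0.3466]
eef_rot: [-0.081, 0.997, -0.0, -0.002]
wrist_force: [-0.3, 0.2, -0.7]
gripper_width: 0.0544
grasp_force: 11.9
jar 0.85 [242.2, 304.8, 303.4, 385.7]
beaker 0.83 [257.5, 198.7, 370.9, 320.2]
mat proj [310.77824681 192.64023193]
delta [1.000e-04 2.000e-03 1.081e-01] turn [ 0.   -0.   -0.18] j7 1.21 toolz [-0.    -0.002 -1.   ]
```

View pics/w2.png

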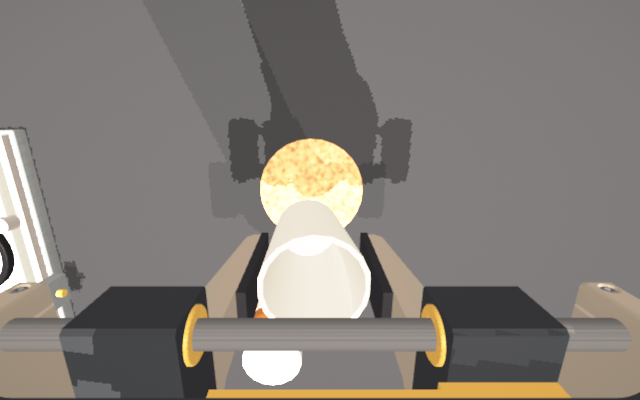

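The mat is centred at about (311,190), 3 px from the prediction, and the beaker is upright in the fingers at (314,282). Lowering.

```bash
python3 -m handwheel '[{"delta_pos":[0,0.001,0.025],"turn":[0,0,0],"grip":255},{"delta_pos":[0,0.001,0.06],"turn":[0,0,0],"grip":255},{"delta_pos":[0,0.001,0.085],"turn":[0,0,0],"grip":255},{"delta_pos":[0,0.001,0.1],"turn":[0,0,0],"grip":255},{"delta_pos":[0,0.001,0.106],"turn":[0,0,0],"grip":255},{"delta_pos":[0,0.001,0.106],"turn":[0,0,0],"grip":255},{"delta_pos":[0,0.001,0.107],"turn":[0,0,0],"grip":255},{"delta_pos":[0,0.001,0.107],"turn":[0,0,0],"grip":255}]'
```

```text
time_s: 6.95
ee_pos: [0.4666, 0.2716, 0.2426]
eef_rot: [-0.078, 0.997, 0.0, 0.001]
wrist_force: [-0.4, 0.3, -1.1]
gripper_width: 0.0541
grasp_force: 11.9
```

```bash
python3 -m handwheel '[{"delta_pos":[0,0,0.002],"turn":[0,0,0],"grip":255},{"delta_pos":[0,0,0.004],"turn":[0,0,0],"grip":255},{"delta_pos":[0,0,0.004],"turn":[0,0,0],"grip":255},{"delta_pos":[0,0,0.004],"turn":[0,0,0],"grip":255}]'
```

```text
time_s: 7.35
ee_pos: [0.4663, 0.2719, 0.2383]
eef_rot: [-0.078, 0.997, 0.0, 0.001]
wrist_force: [-0.5, -0.0, 5.3]
gripper_width: 0.0541
grasp_force: 11.9
```

Contact at 5 N. Open and rise.

```bash
python3 -m handwheel '[{"delta_pos":[0,0,0],"turn":[0,0,0],"grip":120},{"delta_pos":[0,0,0],"turn":[0,0,0],"grip":60},{"delta_pos":[0,0,0],"turn":[0,0,0],"grip":0},{"delta_pos":[0,0,0],"turn":[0,0,0],"grip":0},{"delta_pos":[0,0,0],"turn":[0,0,0],"grip":0},{"delta_pos":[0,0,0],"turn":[0,0,0],"grip":0},{"delta_pos":[0,0,-0.02],"turn":[0,0,0],"grip":0},{"delta_pos":[0,0,-0.06],"turn":[0,0,0],"grip":0},{"delta_pos":[0,0,-0.11],"turn":[0,0,0],"grip":0},{"delta_pos":[0,0,-0.16],"turn":[0,0,0],"grip":0}]'
python3 -c "
from h import *
C=cam('wrist');im=save('wrist','pics/w3.png')
for th in('cork_mat','jar','beaker'):
  for r in nets.trace(th,'wrist')[:2]: print(th,r['conf'],r['rect'])
print('beaker rim, foot',proj('wrist',[.4665,.271,.086],C),proj('wrist',[.4665,.271,.006],C),'jar lid',proj('wrist',[.606,.2565,.095],C))
move([.606,.2565,.395],90)"
```

```text
time_s: 8.35
ee_pos: [0.4657, 0.2715, 0.3991]
eef_rot: [-0.078, 0.997, -0.0, -0.0]
wrist_force: [1.3, 1.0, 0.0]
gripper_width: 0.0917
grasp_force: 0.0
cork_mat 0.79 [268.6, 134.4, 359.7, 212.8]
jar 0.83 [256.8, 260.5, 310.9, 319.6]
beaker 0.87 [282.6, 166.5, 338.2, 228.2]
beaker 0.71 [3.2, 148.8, 77.0, 268.4]
beaker rim, foot [312.90538773 196.69019638] [313.17055703 179.50536872] jar lid [279.39218185 321.0832313 ]
delta [-0.1359 -0.0369  0.004 ] turn [ 0.02 -0.01  8.94] j7 1.19 toolz [ 0.002  0.002 -1.   ]
```

View pics/w3.png

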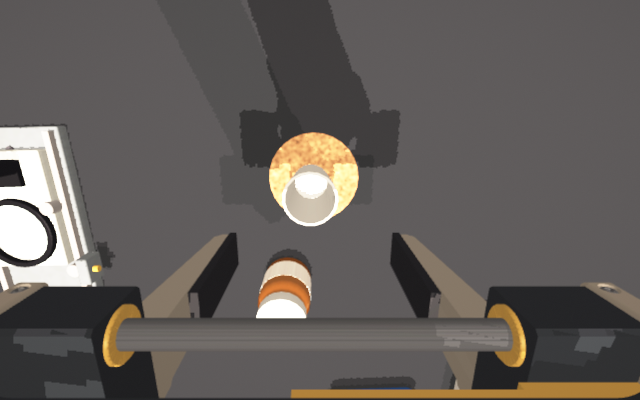

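The beaker stands upright on the mat, with its rim at (310,197) and the mat centre at (314,176). Now I'll go over the jar.

```bash
python3 -m handwheel '[{"delta_pos":[-0.03,-0.008,0],"turn":[0,0,0],"grip":0},{"delta_pos":[-0.07,-0.018,0],"turn":[0,0,0],"grip":0},{"delta_pos":[-0.11,-0.03,0],"turn":[0,0,0],"grip":0},{"delta_pos":[-0.136,-0.037,0],"turn":[0,0,0],"grip":0},{"delta_pos":[-0.136,-0.037,0],"turn":[0,0,0],"grip":0},{"delta_pos":[-0.136,-0.037,0],"turn":[0,0,0],"grip":0}]'
python3 -c "
from h import *
C=cam('wrist');im=save('wrist','pics/w4.png')
for th in('jar',):
  for r in nets.trace(th,'wrist')[:2]: print(th,r['conf'],r['rect'])
print('jar lid, foot',proj('wrist',[.606,.2565,.095],C),proj('wrist',[.606,.2565,0],C))
g=im.min(2)>190
n,l,s,c=cv2.connectedComponentsWithStats(g.astype('uint8'))
for i in range(1,n):
  if s[i][4]>300 and s[i][0]>100: print(s[i],c[i],ray('wrist',*c[i],.095,C))
move([.606,.2565,.395],99)"
```

```text
time_s: 9.15
ee_pos: [0.6057, 0.256, 0.3949]
eef_rot: [-0.078, 0.997, -0.001, -0.002]
wrist_force: [-0.8, 0.2, -0.8]
gripper_width: 0.0918
grasp_force: 0.0
jar 0.87 [285.3, 159.6, 347.0, 227.9]
jar lid, foot [314.23971837 201.05755482] [314.28714162 179.97009436]
[ 321   12   65   70 1547] [350.22236587  55.21073045] [0.47766015 0.26648667 0.095     ]
[ 287  190   57   39 1625] [315.48615385 208.78707692] [0.61330838 0.25883482 0.095     ]
[ 183  351   73   47 2986] [218.91962492 374.49531145] [0.82108734 0.18260418 0.095     ]
delta [-0.001  -0.0005  0.0012] turn [ 0. -0. -0.] j7 1.37 toolz [-0.003 -0.001 -1.   ]
```

View pics/w4.png

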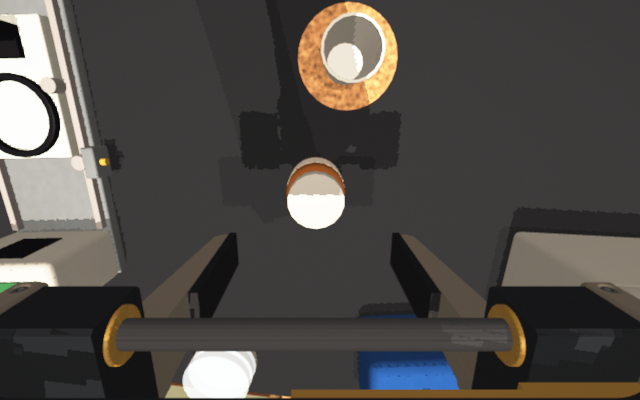

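The jar lid is centred at about (315.5,201), against a prediction of (314,201). Descend and grip the body.

```bash
python3 -m handwheel '[{"delta_pos":[0,0.001,0.03],"turn":[0,0,0],"grip":0},{"delta_pos":[0,0.001,0.07],"turn":[0,0,0],"grip":0},{"delta_pos":[0,0.001,0.11],"turn":[0,0,0],"grip":0},{"delta_pos":[0,0.001,0.145],"turn":[0,0,0],"grip":0},{"delta_pos":[0,0.001,0.165],"turn":[0,0,0],"grip":0},{"delta_pos":[0,0.001,0.176],"turn":[0,0,0],"grip":0},{"delta_pos":[0,0.001,0.176],"turn":[0,0,0],"grip":0},{"delta_pos":[0,0.001,0.176],"turn":[0,0,0],"grip":255},{"delta_pos":[0,0.001,0.176],"turn":[0,0,0],"grip":255},{"delta_pos":[0,0.001,0.176],"turn":[0,0,0],"grip":255}]' 20
python3 -m handwheel '[{"delta_pos":[0,0,0],"turn":[0,0,0],"grip":255},{"delta_pos":[0,0,0],"turn":[0,0,0],"grip":255},{"delta_pos":[0,0,0],"turn":[0,0,0],"grip":255},{"delta_pos":[0,0,0],"turn":[0,0,0],"grip":255}]' 20
```

```text
time_s: 10.25
ee_pos: [0.6064, 0.2575, 0.2232]
eef_rot: [-0.078, 0.997, 0.0, 0.001]
wrist_force: [-0.6, -0.0, -0.5]
gripper_width: 0.07
grasp_force: 0.0
time_s: 10.65
ee_pos: [0.6063, 0.2574, 0.2227]
eef_rot: [-0.078, 0.997, 0.0, 0.001]
wrist_force: [-1.9, -0.6, 6.4]
gripper_width: 0.0617
grasp_force: 20.0
```

```bash
python3 -m handwheel '[{"delta_pos":[0,0,-0.01],"turn":[0,0,0],"grip":255},{"delta_pos":[0,0,-0.03],"turn":[0,0,0],"grip":255},{"delta_pos":[0,0,-0.06],"turn":[0,0,0],"grip":255},{"delta_pos":[0,0,-0.1],"turn":[0,0,0],"grip":255},{"delta_pos":[0,0,-0.125],"turn":[0,0,0],"grip":255},{"delta_pos":[0,0,-0.125],"turn":[0,0,0],"grip":255}]' 25
python3 -c "
from h import *
move([.66,-.054,.36],99)"
```

```text
time_s: 11.25
ee_pos: [0.6069, 0.2576, 0.3509]
eef_rot: [-0.078, 0.997, 0.001, 0.003]
wrist_force: [-0.4, -0.1, -2.0]
gripper_width: 0.0612
grasp_force: 25.0
delta [-0.0041 -0.3161 -0.0098] turn [-0.    0.   -0.07] j7 1.37 toolz [ 0.006  0.003 -1.   ]
```

```bash
python3 -m handwheel '[{"delta_pos":[0,-0.015,-0.005],"turn":[0,0,0],"grip":255},{"delta_pos":[0,-0.045,-0.01],"turn":[0,0,0],"grip":255},{"delta_pos":[0,-0.085,-0.01],"turn":[0,0,0],"grip":255},{"delta_pos":[-0.004,-0.127,-0.01],"turn":[0,0,0],"grip":255},{"delta_pos":[-0.004,-0.169,-0.01],"turn":[0,0,0],"grip":255},{"delta_pos":[-0.004,-0.211,-0.01],"turn":[0,0,0],"grip":255},{"delta_pos":[-0.004,-0.253,-0.01],"turn":[0,0,0],"grip":255},{"delta_pos":[-0.004,-0.288,-0.01],"turn":[0,0,0],"grip":255},{"delta_pos":[-0.004,-0.308,-0.01],"turn":[0,0,0],"grip":255},{"delta_pos":[-0.004,-0.316,-0.01],"turn":[0,0,0],"grip":255}]'
python3 -m handwheel '[{"delta_pos":[0,0,0],"turn":[0,0,0],"grip":255},{"delta_pos":[0,0,0],"turn":[0,0,0],"grip":255},{"delta_pos":[0,0,0],"turn":[0,0,0],"grip":255}]'
python3 -c "
from h import *
C=cam('wrist');print(readout.get_obs()['ee_pos']);im=save('wrist','pics/w5.png')
p=proj('wrist',[.58,-.066,.04],C);print('pred ring top',p)
g=(im.max(2)<60).astype('uint8')
n,l,s,c=cv2.connectedComponentsWithStats(g)
for i in range(1,n):
  if s[i][4]>400:
    print(s[i],c[i])
"
```

```text
time_s: 12.25
ee_pos: [0.658, -0.0588, 0.3544]
eef_rot: [-0.075, 0.997, -0.001, -0.002]
wrist_force: [-0.9, 0.4, -3.3]
gripper_width: 0.0614
grasp_force: 25.0
time_s: 12.55
ee_pos: [0.6589, -0.0521, 0.3562]
eef_rot: [-0.079, 0.997, 0.001, -0.0]
wrist_force: [0.2, 0.1, -3.2]
gripper_width: 0.0615
grasp_force: 25.0
[ 0.65890112 -0.05209845  0.35622567]
pred ring top [311.52522664 110.37257366]
[ 278    0   60   43 1925] [310.9574026   18.38493506]
[ 371    0   39  179 2801] [387.48946805  85.16993931]
[ 266   61   91   95 1645] [314.5112462  107.69969605]
[ 230  115   26   65 1310] [242.46335878 146.58625954]
[ 227  233   35   86 1418] [242.66925247 282.19605078]
[ 367  233   35   86 1407] [385.16275764 282.06823028]
[  0 240 104  35 597] [ 51.02680067 256.83919598]
[    0   286   640   114 13452] [140.15150164 346.76873327]
[  424   286   161   103 11842] [505.60268536 337.43438608]
```

View pics/w5.png

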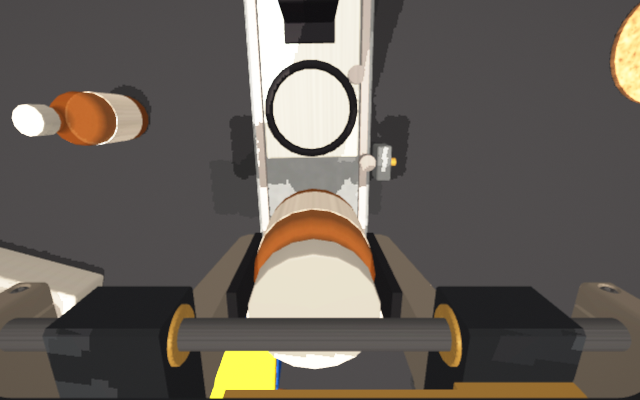

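```bash
python3 -c "
from h import *
from scipy.optimize import minimize
C=cam('wrist');im=cv2.imread('pics/w5.png')
g=(im.max(2)<70).astype('uint8')[50:165,255:362]
th=np.linspace(0,2*np.pi,90)
def poly(x,y,r,z):
  m=np.zeros((400,640),'uint8');P=np.array([proj('',[x+r*np.cos(a),y+r*np.sin(a),z],C) for a in th])
  cv2.fillPoly(m,[np.round(P*16).astype(int)],1,shift=4);return m[50:165,255:362]
def f(p):
  o=poly(*p,.043,.04)|poly(*p,.043,.032);i=poly(*p,.036,.04)&poly(*p,.036,.032);m=o&(1-i)
  return -(m&g).sum()/(m|g).sum()
r=minimize(f,[.58,-.066],method='Nelder-Mead',options=dict(initial_simplex=[[.58,-.066],[.585,-.066],[.58,-.061]],xatol=1e-4,fatol=1e-4));print(r.x,r.fun)
print(ray('',311,22,.09,C),ray('',310,30,.06,C), 'handle')
o=readout.get_obs();print(o['ee_pos'],o['eef_rot'])
move([*r.x,.30],99);move([*r.x,.2557],99)
"
```

```text
[ 0.58979692 -0.07494299] 4820157845233747.0
[ 0.52115868 -0.07553783  0.09      ] [ 0.5195969  -0.07684397  0.06      ] handle
[ 0.65893538 -0.05224154  0.35641092] [-7.92610097e-02  9.96853763e-01  4.66345545e-04 -2.24872680e-04]
delta [ 0.0718 -0.0115  0.0564] turn [-0.   -0.    0.09] j7 1.88 toolz [-0.001  0.001 -1.   ]
delta [ 0.0718 -0.0116  0.1007] turn [-0.   -0.    0.09] j7 1.88 toolz [-0.001  0.001 -1.   ]<string>:12: RuntimeWarning: overflow encountered in scalar negative
```

```bash
python3 -c "
from h import *
from scipy.optimize import minimize
C=cam('wrist');im=cv2.imread('pics/w5.png')
g=(im.max(2)<70).astype('uint8')[50:165,255:362]
th=np.linspace(0,2*np.pi,90)
def poly(x,y,r,z):
  m=np.zeros((400,640),'uint8');P=np.array([proj('',[x+r*np.cos(a),y+r*np.sin(a),z],C) for a in th])
  cv2.fillPoly(m,[np.round(P*16).astype(int)],1,shift=4);return m[50:165,255:362]
def f(p):
  o=poly(*p,.043,.04)|poly(*p,.043,.032);i=poly(*p,.036,.04)&poly(*p,.036,.032);m=o&(1-i)
  return -float((m&g).sum())/float((m|g).sum())
r=minimize(f,[.58,-.066],method='Nelder-Mead',options=dict(initial_simplex=[[.58,-.066],[.585,-.066],[.58,-.061]],xatol=1e-4,fatol=1e-4));print(r.x,r.fun)
move([*r.x,.2557],99)
"
```

```text
[ 0.57966868 -0.06699184] -0.709156918112142
delta [ 0.0806 -0.0021  0.1007] turn [-0.   -0.    0.09] j7 1.88 toolz [-0.001  0.001 -1.   ]
```

The ring is centred at about (311,108) in the wrist view, which puts the nest at (0.580,-0.067). Moving over it and lowering gently.

```bash
python3 -m handwheel '[{"delta_pos":[0.02,0,0],"turn":[0,0,0],"grip":255},{"delta_pos":[0.045,-0.001,0.005],"turn":[0,0,0],"grip":255},{"delta_pos":[0.07,-0.002,0.02],"turn":[0,0,0],"grip":255},{"delta_pos":[0.0806,-0.002,0.035],"turn":[0,0,0],"grip":255},{"delta_pos":[0.0806,-0.002,0.05],"turn":[0,0,0],"grip":255},{"delta_pos":[0.0806,-0.002,0.055],"turn":[0,0,0],"grip":255},{"delta_pos":[0.0806,-0.002,0.055],"turn":[0,0,0],"grip":255}]'
python3 -c "
from h import *
move([.5797,-.0670,.2557],99)
camera('scene');camera('top')
for n in('scene','top'):
  C=cam(n);print(n,proj(n,[.5797,-.067,.167],C))
  for r in nets.trace('jar',n)[:1]: print(r['conf'],r['rect'])
"
```

```text
time_s: 13.3
ee_pos: [0.5804, -0.0679, 0.301]
eef_rot: [-0.079, 0.997, 0.0, -0.0]
wrist_force: [-0.4, -0.4, -2.7]
gripper_width: 0.0615
grasp_force: 25.0
delta [0.0005 0.001  0.0453] turn [-0.   -0.    0.01] j7 1.92 toolz [-0.001  0.    -1.   ]
scene [263.43364473 179.3176263 ]
0.82 [248.5, 163.9, 286.7, 225.7]
top [346.1421348  178.12367365]
0.55 [409.6, 158.8, 437.6, 180.3]
```

Lower almost to the floor, then in small steps.

```bash
python3 -m handwheel '[{"delta_pos":[0.0005,0.001,0.01],"turn":[0,0,0],"grip":255},{"delta_pos":[0.0005,0.001,0.02],"turn":[0,0,0],"grip":255},{"delta_pos":[0.0005,0.001,0.03],"turn":[0,0,0],"grip":255},{"delta_pos":[0.0005,0.001,0.036],"turn":[0,0,0],"grip":255},{"delta_pos":[0.0005,0.001,0.041],"turn":[0,0,0],"grip":255},{"delta_pos":[0.0005,0.001,0.042],"turn":[0,0,0],"grip":255},{"delta_pos":[0.0005,0.001,0.043],"turn":[0,0,0],"grip":255},{"delta_pos":[0.0005,0.001,0.043],"turn":[0,0,0],"grip":255},{"delta_pos":[0.0005,0.001,0.043],"turn":[0,0,0],"grip":255}]'
```

```text
time_s: 14.4
ee_pos: [0.5792, -0.0678, 0.259]
eef_rot: [-0.078, 0.997, -0.0, 0.0]
wrist_force: [0.2, 0.4, -2.7]
gripper_width: 0.0615
grasp_force: 25.0
```

```bash
python3 -m handwheel '[{"delta_pos":[0,0,0.001],"turn":[0,0,0],"grip":255},{"delta_pos":[0,0,0.002],"turn":[0,0,0],"grip":255},{"delta_pos":[0,0,0.003],"turn":[0,0,0],"grip":255},{"delta_pos":[0,0,0.0035],"turn":[0,0,0],"grip":255},{"delta_pos":[0,0,0.0035],"turn":[0,0,0],"grip":255},{"delta_pos":[0,0,0.0035],"turn":[0,0,0],"grip":255}]'
```

```text
time_s: 15.0
ee_pos: [0.5791, -0.0678, 0.2552]
eef_rot: [-0.078, 0.997, 0.0, 0.0]
wrist_force: [-0.3, 0.2, -1.7]
gripper_width: 0.0617
grasp_force: 25.0
```

```bash
python3 -m handwheel '[{"delta_pos":[0,0,0.0005],"turn":[0,0,0],"grip":255},{"delta_pos":[0,0,0.001],"turn":[0,0,0],"grip":255},{"delta_pos":[0,0,0.001],"turn":[0,0,0],"grip":255},{"delta_pos":[0,0,0.001],"turn":[0,0,0],"grip":255}]'
```

```text
time_s: 15.4
ee_pos: [0.5793, -0.0678, 0.2547]
eef_rot: [-0.078, 0.997, 0.0, 0.0]
wrist_force: [-1.0, -0.2, 2.6]
gripper_width: 0.0618
grasp_force: 25.0
```

The jar is resting on the nest floor. Release and rise, then look.

```bash
python3 -m handwheel '[{"delta_pos":[0,0,0],"turn":[0,0,0],"grip":90},{"delta_pos":[0,0,0],"turn":[0,0,0],"grip":50},{"delta_pos":[0,0,0],"turn":[0,0,0],"grip":0},{"delta_pos":[0,0,0],"turn":[0,0,0],"grip":0},{"delta_pos":[0,0,0],"turn":[0,0,0],"grip":0},{"delta_pos":[0,0,0],"turn":[0,0,0],"grip":0},{"delta_pos":[0,0,-0.02],"turn":[0,0,0],"grip":0},{"delta_pos":[0,0,-0.05],"turn":[0,0,0],"grip":0},{"delta_pos":[0,0,-0.09],"turn":[0,0,0],"grip":0},{"delta_pos":[0,0,-0.13],"turn":[0,0,0],"grip":0}]'
python3 -c "
from h import *
C=cam('wrist');im=save('wrist','pics/w6.png')
for th in('carriage','jar','push_face'):
  for r in nets.trace(th,'wrist')[:1]: print(th,r['conf'],r['rect'])
a=np.radians(9);ax=np.array([np.cos(a),np.sin(a),0]);n=np.array([.5797,-.067,0]);
print('lid pred',proj('',n+[0,0,.127],C),'face top pred',proj('',n-ax*.088+[0,0,.09],C),proj('',n-ax*.072+[0,0,.09],C))
move([*(n-ax*(.088+.030))[:2],.385],99)
"
```

```text
time_s: 16.4
ee_pos: [0.5788, -0.0678, 0.3852]
eef_rot: [-0.078, 0.997, -0.0, -0.001]
wrist_force: [-0.2, -1.1, 0.6]
gripper_width: 0.0919
grasp_force: 0.0
carriage 0.73 [267.1, 92.7, 358.8, 224.0]
jar 0.88 [280.1, 164.8, 351.3, 247.9]
push_face 0.97 [272.3, 97.7, 362.5, 226.7]
lid pred [314.01168042 214.97344614] face top pred [313.86849836 101.95439611] [313.89563061 121.53622833]
delta [ 0.1172  0.0005 -0.0003] turn [-0.   -0.   -0.06] j7 1.89 toolz [ 0.002  0.    -1.   ]
```

View pics/w6.png

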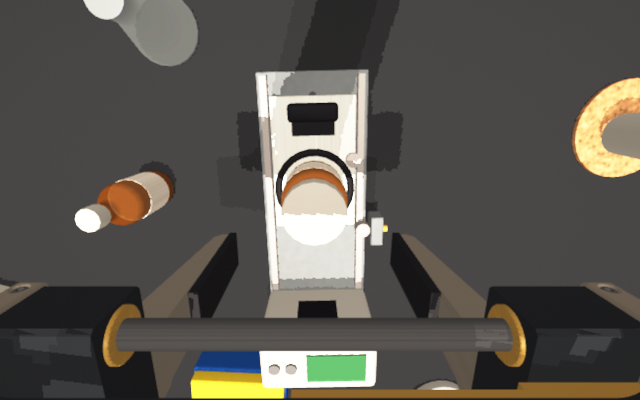

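The jar stands flat inside the ring, with its lid at (314,215), and the handle top is at (313,112) as predicted. Close the fingers, move behind the handle and go down.

```bash
python3 -m handwheel '[{"delta_pos":[0.03,0,0],"turn":[0,0,0],"grip":255},{"delta_pos":[0.07,0,0],"turn":[0,0,0],"grip":255},{"delta_pos":[0.105,0,0],"turn":[0,0,0],"grip":255},{"delta_pos":[0.117,0,0],"turn":[0,0,0],"grip":255},{"delta_pos":[0.117,0,0],"turn":[0,0,0],"grip":255},{"delta_pos":[0.117,0,0.03],"turn":[0,0,0],"grip":255},{"delta_pos":[0.117,0,0.07],"turn":[0,0,0],"grip":255},{"delta_pos":[0.117,0,0.11],"turn":[0,0,0],"grip":255},{"delta_pos":[0.117,0,0.135],"turn":[0,0,0],"grip":255},{"delta_pos":[0.117,0,0.135],"turn":[0,0,0],"grip":255}]' 20
python3 -c "
from h import *
a=np.radians(9);ax=np.array([np.cos(a),np.sin(a),0]);n=np.array([.5797,-.067,0]);
move([*(n-ax*(.088+.010))[:2],.25],99);print(readout.get_obs()['gripper_width'])"
```

```text
time_s: 17.6
ee_pos: [0.4634, -0.0854, 0.2456]
eef_rot: [-0.078, 0.997, 0.0, -0.003]
wrist_force: [-0.5, 0.4, -0.7]
gripper_width: 0.0143
grasp_force: 0.0
delta [-0.0197 -0.0001 -0.0045] turn [ 0.    0.   -0.01] j7 2.01 toolz [-0.007  0.    -1.   ]
0.014327122631310658
```

```bash
python3 -m handwheel '[{"delta_pos":[-0.008,0,-0.003],"turn":[0,0,0],"grip":255},{"delta_pos":[-0.014,0,-0.004],"turn":[0,0,0],"grip":255},{"delta_pos":[-0.018,0,-0.004],"turn":[0,0,0],"grip":255},{"delta_pos":[-0.022,0,-0.004],"turn":[0,0,0],"grip":255},{"delta_pos":[-0.027,0,-0.004],"turn":[0,0,0],"grip":255},{"delta_pos":[-0.033,0,-0.004],"turn":[0,0,0],"grip":255},{"delta_pos":[-0.039,0,-0.004],"turn":[0,0,0],"grip":255},{"delta_pos":[-0.045,0,-0.004],"turn":[0,0,0],"grip":255},{"delta_pos":[-0.051,0,-0.004],"turn":[0,0,0],"grip":255},{"delta_pos":[-0.057,0,-0.004],"turn":[0,0,0],"grip":255}]'
python3 -m handwheel '[{"delta_pos":[-0.005,0,0],"turn":[0,0,0],"grip":255},{"delta_pos":[-0.01,0,0],"turn":[0,0,0],"grip":255},{"delta_pos":[-0.015,0,0],"turn":[0,0,0],"grip":255},{"delta_pos":[-0.02,0,0],"turn":[0,0,0],"grip":255},{"delta_pos":[-0.025,0,0],"turn":[0,0,0],"grip":255},{"delta_pos":[-0.03,0,0],"turn":[0,0,0],"grip":255},{"delta_pos":[-0.035,0,0],"turn":[0,0,0],"grip":255},{"delta_pos":[-0.038,0,0],"turn":[0,0,0],"grip":255}]'
python3 -c "
from h import *
camera('top');camera('scene')
for n in('top','scene'):
  for r in nets.trace('jar',n)[:1]: print(n,r['conf'],r['rect'])
"
```

```text
time_s: 18.6
ee_pos: [0.5202, -0.0769, 0.253]
eef_rot: [-0.078, 0.997, 0.0, -0.0]
wrist_force: [-1.7, 0.1, 0.7]
gripper_width: 0.0007
grasp_force: 0.5
time_s: 19.4
ee_pos: [0.556, -0.0717, 0.2529]
eef_rot: [-0.078, 0.997, 0.0, -0.003]
wrist_force: [-7.9, -0.2, 4.8]
gripper_width: 0.0008
grasp_force: 3.3
top 0.6 [321.7, 136.1, 342.9, 163.4]
scene 0.57 [256.2, 216.9, 295.5, 270.9]
```

```bash
python3 -m handwheel '[{"delta_pos":[-0.003,0,0],"turn":[0,0,0],"grip":255},{"delta_pos":[-0.006,0,0],"turn":[0,0,0],"grip":255},{"delta_pos":[-0.009,0,0],"turn":[0,0,0],"grip":255},{"delta_pos":[-0.012,0,0],"turn":[0,0,0],"grip":255},{"delta_pos":[-0.015,0,0],"turn":[0,0,0],"grip":255},{"delta_pos":[-0.018,0,0],"turn":[0,0,0],"grip":255},{"delta_pos":[-0.02,0,0],"turn":[0,0,0],"grip":255},{"delta_pos":[-0.02,0,0],"turn":[0,0,0],"grip":255}]'
```

```text
time_s: 20.4
ee_pos: [0.5728, -0.0696, 0.2528]
eef_rot: [-0.077, 0.997, 0.001, -0.008]
wrist_force: [-21.2, -2.6, 17.2]
gripper_width: 0.0003
grasp_force: 10.7
```

```bash
python3 -c "
from h import *
im=save('scene','pics/s2.png');cv2.imwrite('pics/s2c.png',cv2.resize(im[140:340,180:340,::-1],None,fx=3,fy=3,interpolation=cv2.INTER_CUBIC))
a=np.radians(9);ax=np.array([np.cos(a),np.sin(a),0]);n=np.array([.5797,-.067,0])
C=cam('scene')
for r in nets.trace('jar','scene')[:1]: print(r['conf'],r['rect'])
for s in(0,.085,.093,.1): print(s,proj('',n+s*ax+[0,0,.127],C),proj('',n+(s-.08)*ax+[0,0,.09],C))
"
```

```text
0.8 [259.6, 222.1, 299.0, 268.6]
0 [266.01562283 193.02357264] [263.25034555 171.61122707]
0.085 [272.08070587 233.66346088] [268.53941428 206.86821088]
0.093 [272.69585563 237.78535291] [269.07200815 210.41848681]
0.1 [273.24089151 241.4374376 ] [269.54331008 213.56019004]
```

View pics/s2c.png

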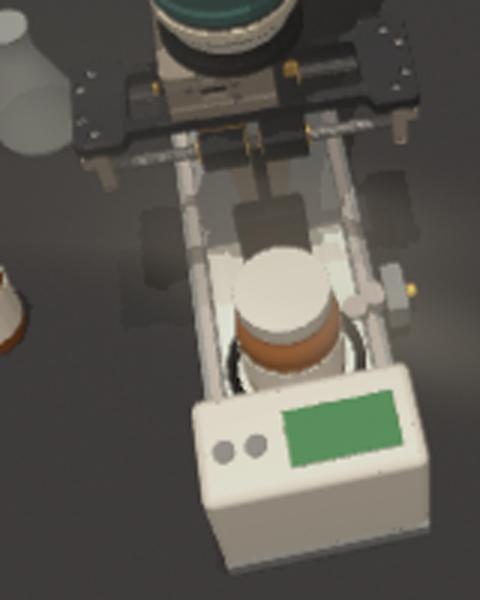

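The lid is at about (274,237), which puts the carriage near 0.09. It's on the roller but not yet past the crest, so I'll push further.

```bash
python3 -m handwheel '[{"delta_pos":[-0.002,0,0],"turn":[0,0,0],"grip":255},{"delta_pos":[-0.004,0,0],"turn":[0,0,0],"grip":255},{"delta_pos":[-0.006,0,0],"turn":[0,0,0],"grip":255},{"delta_pos":[-0.007,0,0],"turn":[0,0,0],"grip":255},{"delta_pos":[-0.007,0,0],"turn":[0,0,0],"grip":255}]'
```

```text
time_s: 21.0
ee_pos: [0.5755, -0.0697, 0.2527]
eef_rot: [-0.077, 0.997, 0.002, -0.014]
wrist_force: [-38.8, -3.6, 35.0]
gripper_width: 0.0002
grasp_force: 20.2
```

The force is climbing with no tip motion, so this is probably the hard stop. I'll back off, rise and check from above.

```bash
python3 -m handwheel '[{"delta_pos":[0.01,0,0],"turn":[0,0,0],"grip":255},{"delta_pos":[0.025,0,0],"turn":[0,0,0],"grip":255},{"delta_pos":[0.04,0,0],"turn":[0,0,0],"grip":255},{"delta_pos":[0.05,0,0],"turn":[0,0,0],"grip":255},{"delta_pos":[0.05,0,-0.03],"turn":[0,0,0],"grip":255},{"delta_pos":[0.05,0,-0.07],"turn":[0,0,0],"grip":255},{"delta_pos":[0.05,0,-0.11],"turn":[0,0,0],"grip":255},{"delta_pos":[0.02,0,-0.13],"turn":[0,0,0],"grip":255},{"delta_pos":[0.0,0,-0.13],"turn":[0,0,0],"grip":255},{"delta_pos":[0.0,0,-0.13],"turn":[0,0,0],"grip":255}]'
python3 -c "
from h import *
C=cam('wrist');im=save('wrist','pics/w7.png')
a=np.radians(9);ax=np.array([np.cos(a),np.sin(a),0]);n=np.array([.5797,-.067,0])
for s in(.085,.093,.1): print(s,'lid',proj('',n+s*ax+[0,0,.127],C),'handle back/front top',proj('',n+(s-.088)*ax+[0,0,.09],C),proj('',n+(s-.072)*ax+[0,0,.09],C),'rear plate edge',proj('',n+(s-.097)*ax+[0,0,.032],C))
"
```

```text
time_s: 22.0
ee_pos: [0.5862, -0.0661, 0.3844]
eef_rot: [-0.079, 0.997, -0.0, 0.002]
wrist_force: [-0.1, 0.5, 0.5]
gripper_width: 0.0002
grasp_force: 0.0
0.085 lid [313.59484751 297.52514779] handle back/front top [313.69615283 189.41440933] [313.69141939 206.23343463] rear plate edge [313.79206887 168.11067266]
0.093 lid [313.59320711 305.43806754] handle back/front top [313.69376726 197.89089843] [313.68910833 214.44516828] rear plate edge [313.78941623 175.39287592]
0.1 lid [313.59179386 312.2552115 ] handle back/front top [313.69171084 205.19783451] [313.68711567 221.52553816] rear plate edge [313.78712419 181.68512891]
```

View pics/w7.png

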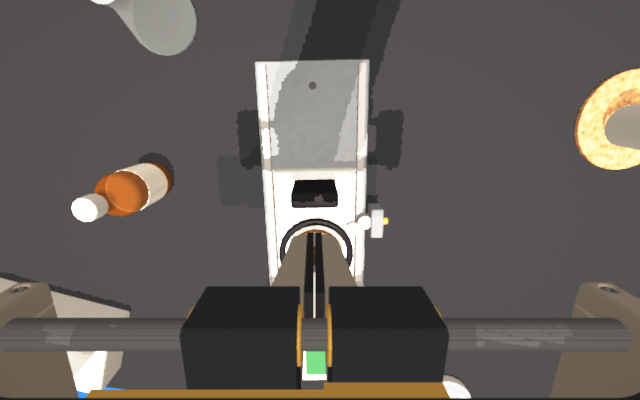

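Handle top edge at about row 180 and rear plate edge at about row 170. That suggests it isn't home, so I'll quantify it with edge profiles.

```bash
python3 -c "
from h import *
w6=cv2.imread('pics/w6.png').max(2).astype(int);w7=cv2.imread('pics/w7.png').max(2).astype(int)
print('w6 298',*enumerate(w6[66:145,300],66));print('w7',*enumerate(w7[56:225,300],56))
" | tr -d '()' | sed 's/, /:/g'
python3 -c "
from h import *
o=readout.get_obs()
C7=cam('wrist');K,R,t=C7
c7=-R.T@t
# w6 pose
c6=c7+np.array([.5788,-.0678,.3852])-o['ee_pos'];C6=(K,R,-R@c6)
a=np.radians(9);ax=np.array([np.cos(a),np.sin(a),0]);n=np.array([.5797,-.067,0])
A=lambda C,v,z:round(float((ray('',313,v,z,C)-n)@ax),4)
np.save('C6.npy',c6);np.save('C7.npy',c7)
print('bed rear z.015 w6/w7',A(C6,70,.015),A(C7,61,.015))
for v in range(90,98):print('w6 rear',v,A(C6,v,.032))
for v in (167,169,170,171):print('w7 rear',v,A(C7,v,.032))
print('handle w6',A(C6,103,.09),A(C6,121,.09),'w7',A(C7,180,.09),A(C7,193,.09))
"
```

```text
w6 298 66:np.int6441 67:np.int6440 68:np.int6440 69:np.int6441 70:np.int6464 71:np.int64106 72:np.int64127 73:np.int64130 74:np.int64130 75:np.int64130 76:np.int64129 77:np.int64129 78:np.int64130 79:np.int64131 80:np.int64131 81:np.int64132 82:np.int64131 83:np.int64131 84:np.int64131 85:np.int64132 86:np.int64131 87:np.int64130 88:np.int64130 89:np.int64129 90:np.int64131 91:np.int64131 92:np.int64131 93:np.int64131 94:np.int64131 95:np.int64177 96:np.int64229 97:np.int64238 98:np.int64240 99:np.int64240 100:np.int64240 101:np.int64240 102:np.int64217 103:np.int64104 104:np.int6424 105:np.int6429 106:np.int6434 107:np.int6436 108:np.int6435 109:np.int6434 110:np.int6433 111:np.int6433 112:np.int6431 113:np.int6432 114:np.int6430 115:np.int6429 116:np.int6428 117:np.int6427 118:np.int6427 119:np.int6425 120:np.int6423 121:np.int6421 122:np.int6427 123:np.int6433 124:np.int6433 125:np.int6432 126:np.int6431 127:np.int6431 128:np.int6432 129:np.int6432 130:np.int6432 131:np.int6432 132:np.int6433 133:np.int6432 134:np.int6432 135:np.int64132 136:np.int64225 137:np.int64240 138:np.int6
[... 2340 characters left out ...]
00:np.int6433 201:np.int6432 202:np.int6449 203:np.int6469 204:np.int6464 205:np.int6462 206:np.int6454 207:np.int6491 208:np.int64253 209:np.int64255 210:np.int64255 211:np.int64255 212:np.int64255 213:np.int64255 214:np.int64255 215:np.int64255 216:np.int64255 217:np.int64255 218:np.int64255 219:np.int64255 220:np.int64255 221:np.int64181 222:np.int6473 223:np.int6441 224:np.int6474
bed rear z.015 w6/w7 -0.1212 -0.1236
w6 rear 90 -0.1004
w6 rear 91 -0.0995
w6 rear 92 -0.0985
w6 rear 93 -0.0976
w6 rear 94 -0.0966
w6 rear 95 -0.0957
w6 rear 96 -0.0947
w6 rear 97 -0.0937
w7 rear 167 -0.0163
w7 rear 169 -0.0141
w7 rear 170 -0.013
w7 rear 171 -0.0119
handle w6 -0.0865 -0.0718 w7 -0.0146 -0.0026
```

```bash
python3 -m handwheel '[{"delta_pos":[0.025,0,0],"turn":[0,0,0],"grip":255},{"delta_pos":[0.05,0,0],"turn":[0,0,0],"grip":255},{"delta_pos":[0.05,0,0.04],"turn":[0,0,0],"grip":255},{"delta_pos":[0.05,0,0.08],"turn":[0,0,0],"grip":255},{"delta_pos":[0.05,0,0.12],"turn":[0,0,0],"grip":255},{"delta_pos":[0.05,0,0.13],"turn":[0,0,0],"grip":255},{"delta_pos":[0.04,0,0.13],"turn":[0,0,0],"grip":255},{"delta_pos":[0.03,0,0.13],"turn":[0,0,0],"grip":255},{"delta_pos":[0.028,0,0.13],"turn":[0,0,0],"grip":255},{"delta_pos":[0.028,0,0.13],"turn":[0,0,0],"grip":255}]'
for i in 1 2 3; do python3 -m handwheel '[{"delta_pos":[-0.002,0,0],"turn":[0,0,0],"grip":255},{"delta_pos":[-0.004,0,0],"turn":[0,0,0],"grip":255},{"delta_pos":[-0.004,0,0],"turn":[0,0,0],"grip":255}]' | egrep 'ee_pos|eef|force'; done
```

```text
time_s: 23.05
ee_pos: [0.5575, -0.0712, 0.2548]
eef_rot: [-0.078, 0.997, -0.0, 0.002]
wrist_force: [-0.0, -0.5, -0.1]
gripper_width: 0.0007
grasp_force: 0.0
ee_pos: [0.5605, -0.0707, 0.2535]
eef_rot: [-0.078, 0.997, 0.0, 0.0]
wrist_force: [0.9, -0.1, -0.5]
grasp_force: 0.0
ee_pos: [0.5645, -0.0701, 0.2532]
eef_rot: [-0.078, 0.997, -0.0, 0.0]
wrist_force: [-0.5, -0.3, 0.2]
grasp_force: 0.0
ee_pos: [0.5685, -0.0694, 0.2532]
eef_rot: [-0.078, 0.997, -0.0, 0.0]
wrist_force: [-0.7, -0.3, -0.2]
grasp_force: 0.0
```

There's no contact until within about 1.5 mm of the earlier hard-stop position, so the carriage stayed home after release. It must have started slightly in from fully out. I'll retreat and do a last check of all objects.

```bash
python3 -m handwheel '[{"delta_pos":[0.02,0,0],"turn":[0,0,0],"grip":255},{"delta_pos":[0.04,0,0],"turn":[0,0,0],"grip":255},{"delta_pos":[0.05,0,-0.03],"turn":[0,0,0],"grip":255},{"delta_pos":[0.05,0,-0.08],"turn":[0,0,0],"grip":255},{"delta_pos":[0.05,0,-0.13],"turn":[0,0,0],"grip":255},{"delta_pos":[0.05,0,-0.16],"turn":[0,0,0],"grip":255},{"delta_pos":[0.05,0,-0.16],"turn":[0,0,0],"grip":255},{"delta_pos":[0.05,0,-0.16],"turn":[0,0,0],"grip":255}]'
python3 -c "
from h import *
C=cam('wrist');im=save('wrist','pics/w8.png');save('scene','pics/s8.png')
a=np.radians(9);ax=np.array([np.cos(a),np.sin(a),0]);n=np.array([.5797,-.067,0])
for c in('wrist','scene'):
  for th in('jar','carriage','beaker','cork_mat','slim_bottle','flask'):
    for r in nets.trace(th,c)[:1]: print(c,th,round(r['conf'],2),np.round(r['rect'],1))
g=im.max(2).astype(int)
col=g[:,300];A=lambda v,z:round(float((ray('',300,v,z,C)-n)@ax),4)
for v in np.nonzero(abs(np.diff(col))>25)[0]: print(v,col[v],col[v+1],A(v+.5,.015),A(v+.5,.032),A(v+.5,.09))
"
```

```text
time_s: 24.75
ee_pos: [0.5186, -0.0772, 0.4136]
eef_rot: [-0.078, 0.997, 0.0, 0.001]
wrist_force: [-1.0, -0.0, -1.3]
gripper_width: 0.0005
grasp_force: 0.0
wrist jar 0.69 [304.  355.9 324.  362.2]
wrist carriage 0.64 [276.7 217.1 352.6 269.1]
wrist beaker 0.62 [566.3 164.7 639.  225.1]
wrist cork_mat 0.84 [542.1 132.2 633.3 214.5]
wrist slim_bottle 0.88 [107.8 209.  187.8 275.7]
wrist flask 0.81 [120.1  63.1 209.5 118.9]
scene jar 0.97 [256.9 221.4 297.4 270.4]
scene carriage 0.56 [249.1 205.5 304.3 274.4]
scene beaker 0.61 [419.  146.5 451.3 188.9]
scene cork_mat 0.88 [401.5 161.5 454.8 200.3]
scene slim_bottle 0.95 [148.8 214.7 186.7 259.9]
scene flask 0.77 [173.9 144.3 211.6 194.2]
126 51 83 -0.1233 -0.1241 -0.1268
127 83 131 -0.1221 -0.123 -0.1258
166 160 206 -0.0755 -0.0784 -0.0884
167 206 240 -0.0742 -0.0772 -0.0875
216 222 164 -0.0105 -0.0164 -0.0364
229 246 64 0.0074 0.0007 -0.0221
230 64 23 0.0088 0.002 -0.021
233 30 86 0.013 0.006 -0.0176
234 86 130 0.0144 0.0074 -0.0165
365 176 124 0.2257 0.2091 0.1528
366 124 57 0.2275 0.2109 0.1543
388 31 108 0.2693 0.2508 0.1877
389 108 169 0.2712 0.2526 0.1893
397 146 79 0.2869 0.2677 0.2019
398 79 36 0.2889 0.2696 0.2035
```

The handle face is at reader x ≈ -0.037, so the nest is at about +0.05, which fits home. The jar is where it was at the stop, the beaker is on the mat, and the bystanders haven't moved.

```bash
python3 -c "
from workcell import arm
print(arm.sign_off())"
```

```text
the job is handed in; nothing more can be done
None
```

I handed the job in; the sign-off returned no verdict. By my measurements, the beaker is upright on the cork mat, the jar is flat in the nest and the carriage is home at its stop. I inferred home from the hard stop and from no spring-back on release.

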